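# Re-arm the ball-impact track

### The arm

A 6-joint arm with a two-finger parallel gripper is mounted at the origin on a cart in front of the work surface, level with it; the furniture and walls round the work are solid. World frame = base frame: x ahead of the robot, y to its left, z up, the work surface at z = 0. Lengths are in m, angles in rad, forces in N, time in s.
With the tool pointing down it reaches from about 0.35 to 0.85 m from the base axis. Payload 8.1 kg.
Tool frame: the origin (TCP) lies midway between the tips of the shut fingers; the grasp point (between the pads) lies 19 mm behind it (robot.tcp_to_grasp is the distance from the TCP to the grasp point, in m); x points along the fingers, y is the direction in which the jaws open and shut, and the axes are right-handed (so a half turn about x gives the same grasp; the last joint's range is limited). The gripper opens to 93 mm and grips with 3 to 60 N. Pads are 15 mm wide; open, the fingers measure 128 mm over their backs; the gripper's body (75 mm by 188 mm) begins 65 mm behind the grasp point.
Start: joints at [1.067, 0.13, 1.488, -0, 1.523, -0.085], TCP at [0.244, 0.548, 0.219] pointing down, gripper open.
Joint ranges: [-2.96, 2.96], [-0.89, 2.26], [0.02, 2.5], [-1.34, 4.48], [0, 2.73], [-2.66, 2.66]. Speed limits (rad/s): [2.39, 2.39, 2.79, 3.14, 3.14, 3.14].

### API

Orientations are given as a rotation vector (axis times angle).
In Python, from plant import robot gives the robot as it stands.
- The arm moves only by the tool play_rows, never from a script. Its argument "plan" is a list of rows, each an object with "slide": the shift along the world's x, y, z as a fraction of full scale, a list of three; "roll": the turn about the world's z as a fraction of full scale; "fingers": the gripper command: -1 is shut, 1 is fully open, values between are in proportion. A call has 1 to 20 rows; each row shifts and turns the commanded pose from where the row before left it; what a row does not reach is not made up. Full scale, the value 1, is 30 mm for a shift and 8 degrees for a turn. A row lasts 1/8 s, in which the tool goes at most 62.5 mm and 10.7 degrees, less where a joint would pass 70% of its speed; a pose out of reach is approached as far as the arm can. A call with a number of a shift or a turn outside -1 to 1 is refused whole. A call with a gripper value outside its range is refused whole. The fingers move at their own pace and stop on an object; "squeeze" is the grip in N (left out, the last holds). Time passes only in rows, so rows that do not move let the fingers close. It gives the time, the measured TCP pose, the force and the opening at its end, in the units of the state.
- robot.read_state(): the state, without advancing time (a new reading comes with each control period).
- robot.read_camera(name): name is "scene" or "top"; returns the picture (400x640x3 uint8, red, green, blue); there is no depth.
- robot.get_calibration(name): a dict with "fx", "fy", "cx", "cy" (pixels), "R" (3x3) and "t" (3): a world point X has camera coordinates R X + t. Camera axes: x right, y down, z forward; pixel columns grow to the right and rows downward; lengths in m; the calibration is good to about 2 mm. A picture is of the moment at which its call begins. get_calibration takes no time and is no camera call.
- robot.close_job(): hands the job in, once; it reports no verdict.
Trained networks look in the newest picture that a camera, given by its name, has taken for a name from the list of things; names that differ only in an ending like _2 or _b are one class to them, and where a whole thing is asked for, a point or a joint stands for the part that bears it (a point fixed in the world has none). Each returns a list of dicts, best first, with "p" (0 to 1); they miss things now and then, are a little off and sometimes report something else, mostly with a low value. They report only what shows in the picture. A call takes as long as a camera call.
- robot.boxes_of(camera, target): "extent" ([centre column, centre row, width, height] in pixels, round what is visible of it).
- robot.regions_of(camera, target): "region" (400x640 bool, what is visible of it) and "extent" ([centre column, centre row, width, height] in pixels, round what is visible of it).
- robot.mark_of(camera, target): "point" ([column, row] in pixels: a listed point, or the origin of a listed thing).
The state is a dict: "t": time; "q": joint angles; "dq": joint speeds; "joint_torque": joint torques, N m; "tool_pos": TCP position; "orientation": TCP orientation; "force": force on the tool from outside, world axes, zero at the start; "wrist_torque": the same for the moment, N m; "opening": finger opening in m.
Only numpy, scipy, OpenCV 4.12 (cv2) and the standard library are available. Lean on these libraries where they do the work, as an engineer would, in place of code of your own. Each camera call takes 0.05 s, during which the arm holds its last target.

### The job

Get the impact track ready for its next run, with fingertip pushes only. Gently roll the steel ball up the sloped gutter, past the sprung brass catch to the end stop, so that the catch holds it when you let go; then push the blue sled up the gutter to its zero stops. Grip and lift nothing, keep the ball down in the gutter, and leave the other things on the bench where they are.

Things in the scene. Friction and masses are not known exactly. Their poses are not given: they have to be found in the camera images.
- gutter: aluminium V gutter, 360 mm long, on a fixed grey base. Its +y runs along it UPHILL (slope 0.14 rad, roughly to the robot's left), x level across it, z square to it. Origin: mid-length, centred, on the plane of the two rims, 76 mm above the bench. Width 34 mm between the rims, 46 mm over the lips. Only ball, sled and end stop rise above the rims: fingers may travel along just above them
- ball_center (a point): centre of the loose polished steel ball, diameter 30 mm, 0.11 kg, slippery (friction 0.2); axes mean nothing. Lying in the gutter its centre is 4 mm above the rim plane, so 19 mm of it stand above the rims: push it at about mid-height from downhill. It rolls freely and runs back downhill when let go; at the start it rests against the sled's rubber strike edge
- catch_nose (a point): top uphill edge of the brass catch's nose, a sprung pawl in the gutter's bottom slot (gutter y = +131 mm, z = -4 mm, 6 mm wide). The ball rolled uphill presses it down (about 0.5 N) and it springs up behind it. The held ball's centre lies 12 to 19 mm uphill of this edge. A red-capped release pin sticks out to -x, 24 mm below the rims: leave it alone
- stop_face (a point): centre of the rubber pad on the fixed end stop at the gutter's top (gutter y = +165 mm, z = +4 mm); the stop is 44 mm wide and rises 17 mm above the rims. A ball touching it has its centre 15 mm downhill of this point; the caught ball has up to 6 mm of play between pad and catch
- catch (a joint): angle of the catch, rad: 0 = sprung fully up, about 0.16 when the ball is on top of it, 0.25 at most
- sled (a joint): how far the blue sled is downhill of its zero stops, m: 0 = home, 0.07 at most. Slides on the gutter with 2.5 N friction, stays where left; the ball's weight does not move it. A low tongue (top 0.5 mm above the rims) touches the ball below its centre; an upright push plate is at its downhill end. 60 mm of tongue between plate and resting ball are free for a fingertip
- sled_back (a point): centre of the downhill face of the sled's push plate, the face to push; the plate is 56 mm wide across the gutter, 8 mm thick, and stands from 0.5 to 26 mm above the rims (this point 13 mm above them, 70 mm downhill of the strike edge). With the sled home it is at gutter y = -100 mm
- caliper: digital caliper, 66 x 194 x 11 mm, lying on the bench before the track, loose; origin at the centre of its underside
- timer: small white timer, 56 x 64 x 19 mm, on the bench, loose; origin at the centre of its underside
- vial: glass vial with white cap, 25 mm wide, 52 mm tall, upright, loose; origin at the centre of its underside
- canister: small white screw-cap jar, 31 mm wide, 40 mm tall, upright, loose; origin at the centre of its underside
- marker_blue: blue marker pen, 132 mm long, lying on the bench, loose; origin at the centre of its underside

How it is judged:
By the outcome, as a careful person would: the job done as asked, in the order asked, and still so for the second after the job is handed in, with the robot touching nothing.
It also fails if it takes over 58 s, if anything falls off the work surface, if the arm or the gripper's body presses on something with over 40 N, if the wrist force passes 120 N, or if a joint passes its speed limit or range.

## Working session

There is one attempt and no reset: what is moved stays moved. The work goes in short steps, Python scripts to look and compute and a tool call to move; the robot and the scene stay as the last step left them, time stands still between calls to the robot, and variables do not carry over. Pictures are saved under pics/ and viewed, and the job is handed in when it is done.

Besides the shell and the picture viewer there is one more tool, called in YAML: its name, and indented under it one key for each argument. play_rows: Moves the arm, as the interface text tells. Its arguments: {"type":"object","properties":{"plan":{"type":"array","items":{"type":"object","properties":{"slide":{"type":"array","items":{"type":"number","minimum":-1,"maximum":1}},"roll":{"type":"number","minimum":-1,"maximum":1},"fingers":{"type":"number"}}}},"squeeze":{"type":"number"}},"required":["plan"]}

```bash
mkdir -p pics; ls; python3 - <<'E'
from plant import robot
import cv2,numpy as np
s=robot.read_state();print(s)
for c in("scene","top"):
    im=robot.read_camera(c);cv2.imwrite(f"pics/{c}0.png",im[:,:,::-1])
    k=robot.get_calibration(c);print(c,k)
    for n in("ball_center","catch_nose","stop_face","sled_back","gutter"):
        print(n,[(np.round(d["point"],1).tolist(),round(d["p"],2)) for d in robot.mark_of(c,n)[:2]])
E
```

```text
pics
{'t': 0.0, 'q': array([ 1.06659432e+00,  1.31161353e-01,  1.48923912e+00, -2.67812494e-05,
        1.52302214e+00, -8.54030532e-02]), 'dq': array([-7.01393367e-04, -1.59945948e-03,  1.26699614e-04, -2.01964769e-04,
       -4.37916618e-04,  3.51258515e-05]), 'joint_torque': array([ 1.22426547e-03, -5.59841359e+01, -4.91762710e+01,  7.66756595e-02,
        3.52912315e-02, -1.75573341e-04]), 'tool_pos': array([0.24371558, 0.5476562 , 0.2176094 ]), 'orientation': array([ 0.32712052,  1.54622848, -0.32990002]), 'force': array([ 0.63823366,  0.37371929, -0.24244275]), 'wrist_torque': array([-0.04924433, -0.03312901, -0.02565708]), 'opening': 0.09288963802377112}
scene {'fx': 432.5914464940278, 'fy': 432.5914464940278, 'cx': 319.71389998809235, 'cy': 201.400405894205, 'R': array([[ 0.83406746, -0.55129118,  0.02023632],
       [-0.36532636, -0.57945736, -0.72853676],
       [ 0.41336197,  0.60025595, -0.68470773]]), 't': array([-0.45863587,  0.24595715,  0.94575773])}
ball_center [([334.6, 230.4], 0.51)]
catch_nose [([294.3, 181.9], 0.79)]
stop_face [([286.0, 171.2], 0.74)]
sled_back [([356.8, 250.9], 0.68)]
gutter [([316.0, 212.2], 0.73), ([280.4, 253.7], 0.25)]
top {'fx': 435.89737131795874, 'fy': 435.89737131795874, 'cx': 319.4322246332173, 'cy': 194.23890470515508, 'R': array([[-0.00698478, -0.99993991, -0.00844953],
       [-0.98787396,  0.0082106 , -0.15504073],
       [ 0.15510079,  0.00726414, -0.98787194]]), 't': array([-0.01240843,  0.54678074,  0.95742742])}
ball_center [([362.5, 205.7], 0.65)]
catch_nose [([276.1, 207.7], 0.74)]
stop_face [([261.5, 205.4], 0.77)]
sled_back []
gutter [([331.2, 202.1], 0.89)]
```

View pics/scene0.png

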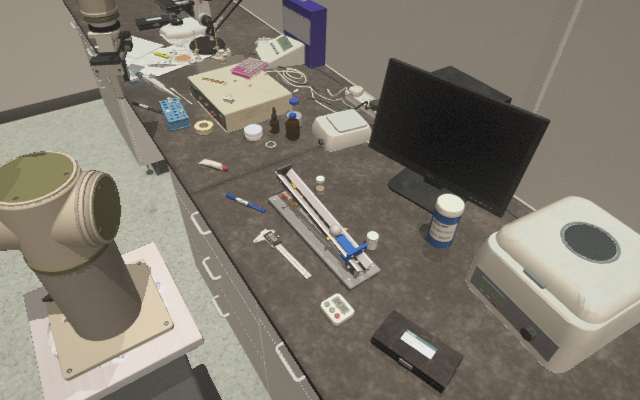

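View pics/top0.png

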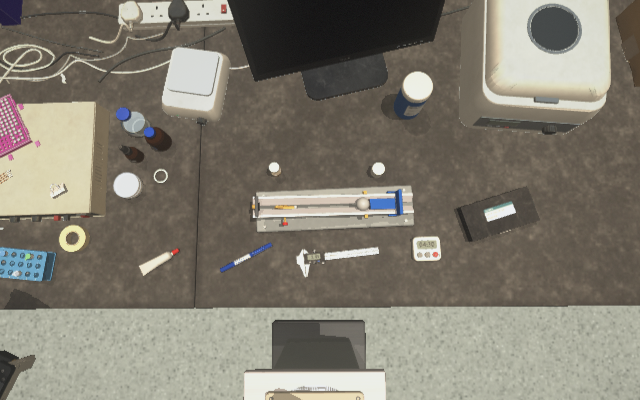

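```bash
cat > h.py <<'E'
import numpy as np
from scipy.optimize import least_squares
from plant import robot
K={c:robot.get_calibration(c) for c in("scene","top")}
def proj(c,X):
    k=K[c];p=np.asarray(X)@k["R"].T+k["t"]
    return np.stack([k["fx"]*p[...,0]/p[...,2]+k["cx"],k["fy"]*p[...,1]/p[...,2]+k["cy"]],-1)
def tri(obs):
    f=lambda X:np.concatenate([proj(c,X)-uv for c,uv in obs.items()])
    r=least_squares(f,[0.5,0,.1]);return r.x,r.fun
E
python3 - <<'E'
from h import *
O={"ball":([334.6,230.4],[362.5,205.7]),"nose":([294.3,181.9],[276.1,207.7]),"stop":([286,171.2],[261.5,205.4]),"gutter":([316,212.2],[331.2,202.1])}
for n,(a,b) in O.items():
    x,f=tri({"scene":a,"top":b});print(n,x.round(4),f.round(1))
E
```

```text
ball [ 0.5161 -0.1123  0.072 ] [-0.3  0.   0.1 -0.2]
nose [0.5129 0.0764 0.0897] [-1.5  0.2  0.6 -1.1]
stop [0.5128 0.1076 0.1053] [ 0.6 -0.1 -0.2  0.4]
gutter [ 0.5189 -0.0402  0.0736] [ 2.8 -0.4 -1.1  2.3]
```

```bash
python3 - <<'E'
import cv2
a=cv2.imread("pics/top0.png")[175:245,240:430];cv2.imwrite("pics/topz.png",cv2.resize(a,None,fx=4.2,fy=4.2,interpolation=cv2.INTER_CUBIC))
a=cv2.imread("pics/scene0.png")[155:295,255:395];cv2.imwrite("pics/scz.png",cv2.resize(a,None,fx=4.2,fy=4.2,interpolation=cv2.INTER_CUBIC))
from h import *
O={"nose":([294.3,181.9],[276.1,207.7]),"stop":([286,171.2],[261.5,205.4])}
# gutter fit: x,y,yaw
def G(p,X):
    c,s=np.cos(p[2]),np.sin(p[2]);ct,st=np.cos(.14),np.sin(.14)
    R=np.array([[c,-s,0],[s,c,0],[0,0,1]])@np.array([[1,0,0],[0,ct,-st],[0,st,ct]])
    return np.asarray(X)@R.T+[p[0],p[1],.076]
pts=[("scene",[0,.131,-.004],[294.3,181.9]),("top",[0,.131,-.004],[276.1,207.7]),("scene",[0,.165,.004],[286,171.2]),("top",[0,.165,.004],[261.5,205.4]),("scene",[0,0,0],[316,212.2]),("top",[0,0,0],[331.2,202.1])]
def f(q):
    r=[]
    for c,X,uv in pts: r+=list(proj(c,G(q,X))-uv)
    # ball on axis z=.004, y=q[3]
    for c,uv in(("scene",[334.6,230.4]),("top",[362.5,205.7])): r+=list(proj(c,G(q,[0,q[3],.004]))-uv)
    r+=list(proj("scene",G(q,[0,q[3]-.085,.013]))-[356.8,250.9])
    return np.array(r)
r=least_squares(f,[.515,-.05,0,-.06],loss="soft_l1");print(r.x.round(4),r.fun.round(1))
E
```

```text
[ 0.5168 -0.0518  0.0235 -0.0594] [-1.7 -0.5 -0.4 -1.6  0.  -0.1 -1.6  0.5  4.7  2.   4.2  3.   0.2 -0.5
 -0.4 -1.2 -0.1  2.5]
```

View pics/topz.png

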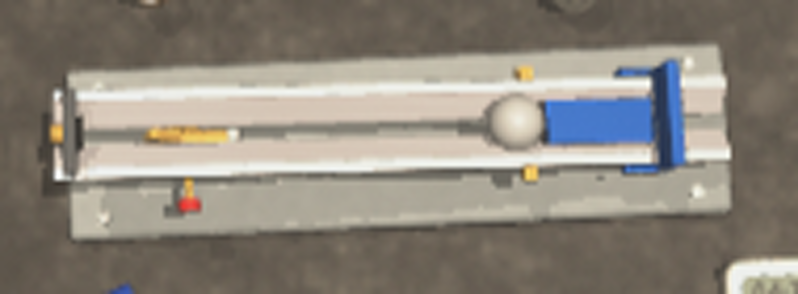

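View pics/scz.png

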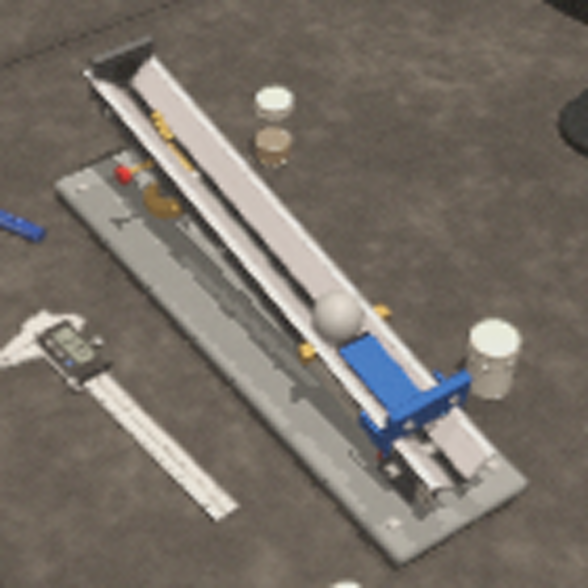

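```bash
cat >> h.py <<'E'
def G(p,X):
    c,s=np.cos(p[2]),np.sin(p[2]);ct,st=np.cos(.14),np.sin(.14)
    R=np.array([[c,-s,0],[s,c,0],[0,0,1]])@np.array([[1,0,0],[0,ct,-st],[0,st,ct]])
    return np.asarray(X)@R.T+[p[0],p[1],.076]
E
python3 - <<'E'
from h import *
import cv2
T=lambda u,v:[240+u/4.2,175+v/4.2]
S=lambda u,v:[255+u/4.2,155+v/4.2]
pts=[("scene",[0,.131,-.004],[294.3,181.9]),("top",[0,.131,-.004],[276.1,207.7]),("scene",[0,.165,.004],[286,171.2]),("top",[0,.165,.004],[261.5,205.4]),
("top",[.023,.18,0],T(53,92)),("top",[-.023,.18,0],T(56,179)),("top",[.023,-.18,0],T(727,78)),("top",[-.023,-.18,0],T(730,157)),("scene",[-.023,.18,0],S(88,74))]
def f(q):
    r=[]
    for c,X,uv in pts: r+=list(proj(c,G(q,X))-uv)
    for c,uv in(("scene",S(338,314)),("top",T(517,121))): r+=list(proj(c,G(q,[0,q[3],.004]))-uv)
    return np.array(r)
r=least_squares(f,[.515,-.05,0,-.06],loss="soft_l1");print(r.x.round(4),r.fun.reshape(-1,2).round(1).tolist())
q=r.x
for n,X in(("ball",[0,q[3],.004]),("back?",[0,q[3]-.085,.013]),("ball end",[0,.147,.004]),("home back",[0,-.1,.013])):print(n,G(q,X).round(4))
ks=[[x,y,z] for x in(-.023,.023) for y in(-.18,-.06,.06,.18) for z in(0,)]+[[0,.131,-.004],[0,q[3],.004],[-.028,q[3]-.085,.026],[.028,q[3]-.085,.026],[0,.165,.004]]
for c in("top","scene"):
    im=cv2.imread(f"pics/{c}0.png");im=cv2.resize(im,None,fx=4,fy=4,interpolation=cv2.INTER_CUBIC)
    for X in ks:
        u,v=proj(c,G(q,X))*4+2;cv2.circle(im,(int(u),int(v)),4,(0,0,255),-1)
    o={"top":(960,700,760,280),"scene":(1020,620,560,560)}[c]
    cv2.imwrite(f"pics/ov_{c}.png",im[o[1]:o[1]+o[3],o[0]:o[0]+o[2]])
E
```

```text
[ 0.5176 -0.0527  0.0352 -0.0601] [[-1.7, -0.2], [0.0, -1.2], [-0.1, 0.2], [-1.1, 1.0], [0.5, -0.7], [0.2, -0.2], [0.3, -0.8], [1.1, 0.5], [-0.5, -0.6], [0.2, 0.3], [-0.3, 0.0]]
ball [ 0.5197 -0.1127  0.0716]
back? [ 0.5227 -0.1981  0.0686]
ball end [0.5125 0.0922 0.1005]
home back [ 0.5212 -0.1535  0.0749]
```

View pics/ov_top.png

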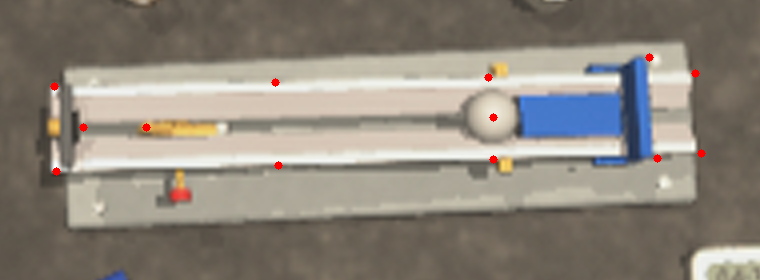

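View pics/ov_scene.png

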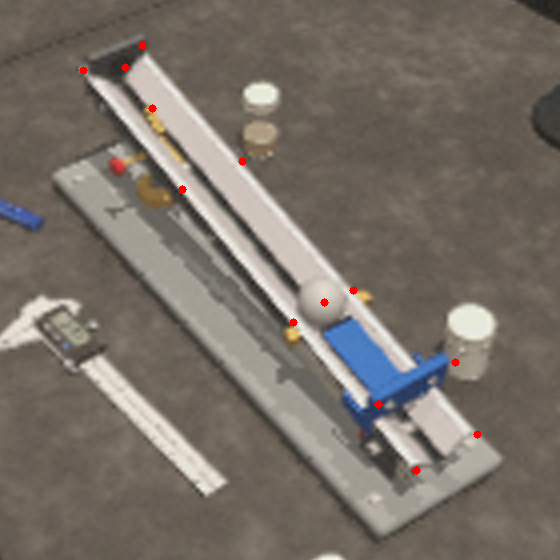

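```bash
python3 - <<'E'
from h import *
from scipy.spatial.transform import Rotation as R
s=robot.read_state();M=R.from_rotvec(s["orientation"]).as_matrix();print(M.round(4))
print("jaw angle",np.degrees(np.arctan2(M[1,1],M[0,1])))
q=[.5176,-.0527,.0352,-.0601]
for y,z in((-.102,.003),(-.085,.003),(.128,.003),(-.17,.006),(-.11,.006)):print(y,G(q,[0,y,z]).round(4))
E
```

```text
[[-0.      0.4067  0.9136]
 [ 0.      0.9136 -0.4067]
 [-1.      0.     -0.    ]]
jaw angle 66.00413403899285
-0.102 [ 0.5212 -0.1541  0.0647]
-0.085 [ 0.5206 -0.1372  0.0671]
0.128 [0.5132 0.0736 0.0968]
-0.17 [ 0.5236 -0.2218  0.0582]
-0.11 [ 0.5215 -0.1624  0.0666]
```

play_rows:
  plan:
    - {"slide": [0.6, -0.9, 0], "roll": -1, "fingers": -1}
    - {"slide": [0.6, -0.9, 0], "roll": -1, "fingers": -1}
    - {"slide": [0.6, -0.9, 0], "roll": -1, "fingers": -1}
    - {"slide": [0.6, -0.9, 0], "roll": -1, "fingers": -1}
    - {"slide": [0.6, -0.9, 0], "roll": -1, "fingers": -1}
    - {"slide": [0.6, -0.9, 0], "roll": -1, "fingers": -1}
    - {"slide": [0.6, -0.9, 0], "roll": -1, "fingers": -1}
    - {"slide": [0.6, -0.9, 0], "roll": -1, "fingers": -1}
    - {"slide": [0.5, -0.9, 0], "roll": 0, "fingers": -1}
    - {"slide": [0.5, -0.9, 0], "roll": 0, "fingers": -1}
    - {"slide": [0.5, -0.9, 0], "roll": 0, "fingers": -1}
    - {"slide": [0.5, -0.9, 0], "roll": 0, "fingers": -1}
    - {"slide": [0.5, -0.9, 0], "roll": 0, "fingers": -1}
    - {"slide": [0.5, -0.9, 0], "roll": 0, "fingers": -1}
    - {"slide": [0.5, -0.9, 0], "roll": 0, "fingers": -1}
    - {"slide": [0.5, -0.9, 0], "roll": 0, "fingers": -1}
    - {"slide": [0.4, -0.9, 0], "roll": 0, "fingers": -1}
    - {"slide": [0, -0.9, 0], "roll": 0, "fingers": -1}
    - {"slide": [0, -0.9, 0], "roll": 0, "fingers": -1}
    - {"slide": [0, 0, 0], "roll": 0, "fingers": -1}

```text
t: 3.1
tool_pos: [0.5201, 0.0337, 0.2187]
orientation: [1.185, 1.224, -1.185]
force: [0.7, 0.4, 0.7]
opening: 0.0001
```

play_rows:
  plan:
    - {"slide": [0, -0.9, 0], "fingers": -1}
    - {"slide": [0, -0.9, 0], "fingers": -1}
    - {"slide": [0, -0.9, -0.3], "fingers": -1}
    - {"slide": [0, -0.9, -0.5], "fingers": -1}
    - {"slide": [0, -0.9, -0.5], "fingers": -1}
    - {"slide": [0, -0.9, -0.5], "fingers": -1}
    - {"slide": [0, -0.85, -0.5], "fingers": -1}
    - {"slide": [0, 0, -0.7], "fingers": -1}
    - {"slide": [0, 0, 0], "fingers": -1}
    - {"slide": [0, 0, 0], "fingers": -1}

```text
$.plan[0]: bad value
```

```bash
python3 - <<'E'
from h import *
import cv2
from scipy.spatial.transform import Rotation as R
s=robot.read_state();M=R.from_rotvec(s["orientation"]).as_matrix()
print(s["tool_pos"],s["force"],"jaw",np.degrees(np.arctan2(M[1,1],M[0,1])),M[:,0].round(3))
for c in("scene","top"):
    im=robot.read_camera(c)[:,:,::-1]
    o=(240,150,190,140) if c=="top" else (255,120,190,170)
    a=cv2.resize(im[o[1]:o[1]+o[3],o[0]:o[0]+o[2]],None,fx=3.5,fy=3.5,interpolation=cv2.INTER_CUBIC)
    u=(proj(c,s["tool_pos"])-o[:2])*3.5;cv2.circle(a,(int(u[0]),int(u[1])),3,(0,0,255),-1)
    cv2.imwrite(f"pics/{c}1.png",a)
E
```

```text
[0.52005061 0.03369896 0.21872961] [0.66713229 0.3907665  0.71000955] jaw 1.8675771267457397 [ 0. -0. -1.]
```

View pics/scene1.png

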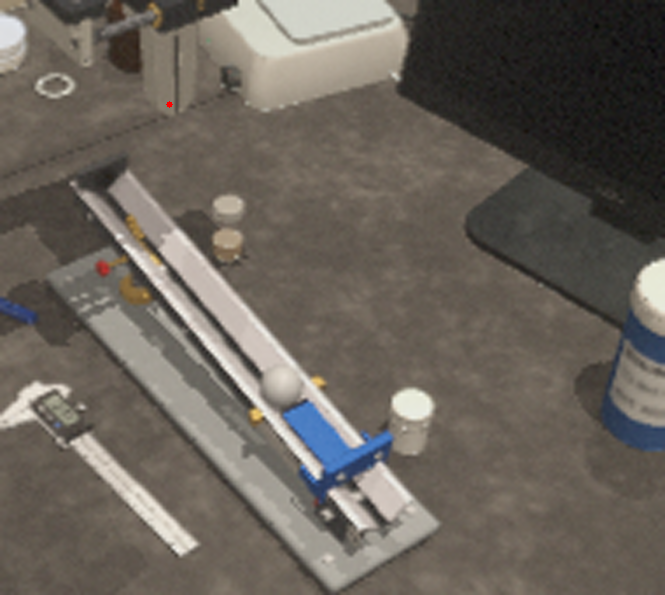

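View pics/top1.png

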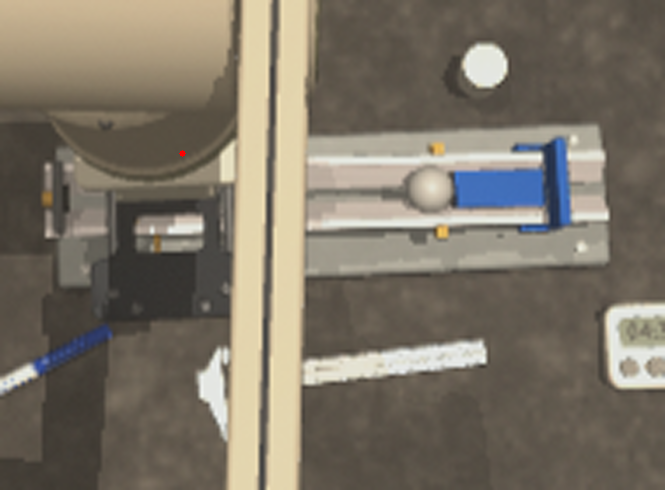

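play_rows:
  plan:
    - {"slide": [0, -0.9, 0], "roll": 0, "fingers": -1}
    - {"slide": [0, -0.9, 0], "roll": 0, "fingers": -1}
    - {"slide": [0, -0.9, -0.3], "roll": 0, "fingers": -1}
    - {"slide": [0, -0.9, -0.5], "roll": 0, "fingers": -1}
    - {"slide": [0, -0.9, -0.5], "roll": 0, "fingers": -1}
    - {"slide": [0, -0.9, -0.5], "roll": 0, "fingers": -1}
    - {"slide": [0, -0.85, -0.5], "roll": 0, "fingers": -1}
    - {"slide": [0, 0, -0.7], "roll": 0, "fingers": -1}
    - {"slide": [0, 0, 0], "roll": 0, "fingers": -1}
    - {"slide": [0, 0, 0], "roll": 0, "fingers": -1}

```text
t: 4.45
tool_pos: [0.5205, -0.1516, 0.1294]
orientation: [1.183, 1.226, -1.182]
force: [0.5, -0.1, -0.3]
opening: 0.0007
```

```bash
cat > look.py <<'E'
from h import *
import cv2,sys
from scipy.spatial.transform import Rotation as R
n=sys.argv[1]
s=robot.read_state();M=R.from_rotvec(s["orientation"]).as_matrix()
print(s["t"],s["tool_pos"],s["force"],"jaw",np.degrees(np.arctan2(M[1,1],M[0,1])))
out=[]
for c in sys.argv[2:] or ("scene","top"):
    im=robot.read_camera(c)[:,:,::-1];cv2.imwrite(f"pics/raw_{c}{n}.png",im)
    o=(240,150,190,140) if c=="top" else (265,140,130,140)
    f=3.5 if c=="top" else 4.2
    a=cv2.resize(im[o[1]:o[1]+o[3],o[0]:o[0]+o[2]],None,fx=f,fy=f,interpolation=cv2.INTER_CUBIC)
    u=(proj(c,s["tool_pos"])-o[:2])*f;cv2.circle(a,(int(u[0]),int(u[1])),3,(0,0,255),-1)
    cv2.imwrite(f"pics/{c}{n}.png",a)
E
python3 look.py 2
```

```text
4.45 [ 0.52052504 -0.1515915   0.1294199 ] [ 0.48949426 -0.05627401 -0.34383923] jaw 2.069745586121838
```

View pics/scene2.png

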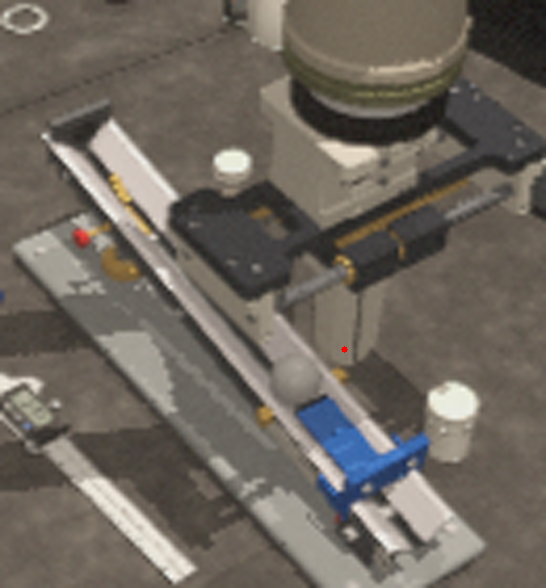

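View pics/top2.png

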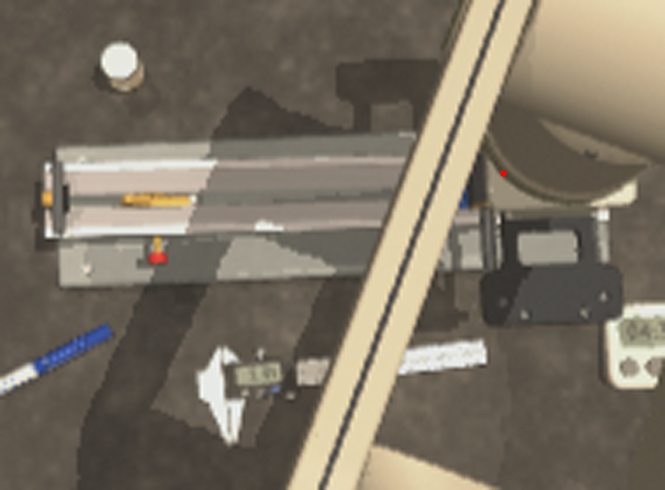

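play_rows:
  plan:
    - {"slide": [0, 0, -0.7], "roll": 0, "fingers": -1}
    - {"slide": [0, 0, -0.7], "roll": 0, "fingers": -1}
    - {"slide": [0, 0, -0.5], "roll": 0, "fingers": -1}
    - {"slide": [0, 0, -0.2], "roll": 0, "fingers": -1}
    - {"slide": [0, 0, 0], "roll": 0, "fingers": -1}
    - {"slide": [0, 0, 0], "roll": 0, "fingers": -1}

```text
t: 5.3
tool_pos: [0.5206, -0.1526, 0.0666]
orientation: [1.184, 1.224, -1.183]
force: [0.5, 0.5, -0.4]
opening: 0.0005
```

```bash
python3 look.py 3 scene
```

```text
5.3 [ 0.52064326 -0.15258626  0.06657507] [ 0.54985429  0.46716407 -0.35375261] jaw 2.006173295396511
```

View pics/scene3.png

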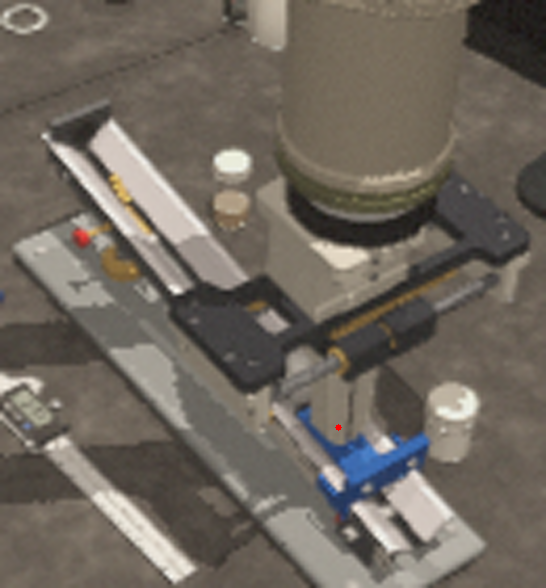

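play_rows:
  plan:
    - {"slide": [-0.002, 0.05, 0.007], "roll": 0, "fingers": -1}
    - {"slide": [-0.003, 0.1, 0.014], "roll": 0, "fingers": -1}
    - {"slide": [-0.003, 0.1, 0.014], "roll": 0, "fingers": -1}
    - {"slide": [-0.003, 0.1, 0.014], "roll": 0, "fingers": -1}
    - {"slide": [-0.003, 0.1, 0.014], "roll": 0, "fingers": -1}
    - {"slide": [-0.003, 0.1, 0.014], "roll": 0, "fingers": -1}
    - {"slide": [-0.003, 0.1, 0.014], "roll": 0, "fingers": -1}
    - {"slide": [-0.003, 0.1, 0.014], "roll": 0, "fingers": -1}
    - {"slide": [-0.003, 0.1, 0.014], "roll": 0, "fingers": -1}
    - {"slide": [-0.003, 0.1, 0.014], "roll": 0, "fingers": -1}
    - {"slide": [-0.003, 0.1, 0.014], "roll": 0, "fingers": -1}
    - {"slide": [-0.003, 0.1, 0.014], "roll": 0, "fingers": -1}
    - {"slide": [-0.003, 0.1, 0.014], "roll": 0, "fingers": -1}
    - {"slide": [-0.003, 0.1, 0.014], "roll": 0, "fingers": -1}
    - {"slide": [-0.003, 0.1, 0.014], "roll": 0, "fingers": -1}

```text
t: 7.22
tool_pos: [0.5187, -0.1086, 0.0718]
orientation: [1.183, 1.226, -1.183]
force: [0.7, -0.1, 0.5]
opening: 0.0006
```

```bash
python3 look.py 4 scene top
```

```text
7.225 [ 0.51865864 -0.10863077  0.07176203] [ 0.65992543 -0.07311222  0.52094267] jaw 2.006806571840484
```

View pics/scene4.png

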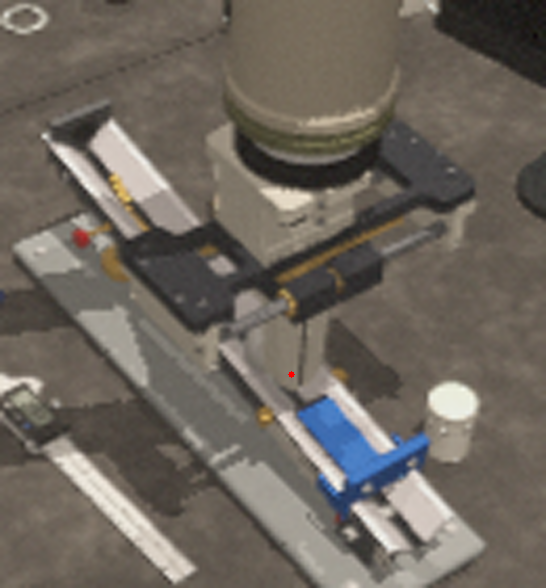

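View pics/top4.png

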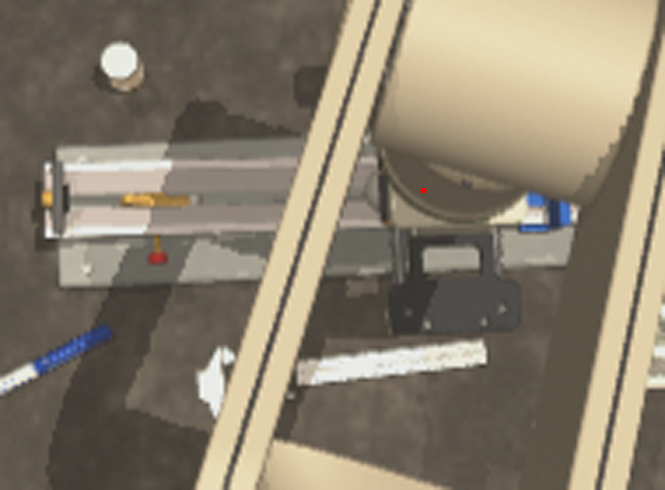

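play_rows:
  plan:
    - {"slide": [-0.004, 0.15, 0.021], "roll": 0, "fingers": -1}
    - {"slide": [-0.004, 0.15, 0.021], "roll": 0, "fingers": -1}
    - {"slide": [-0.004, 0.15, 0.021], "roll": 0, "fingers": -1}
    - {"slide": [-0.004, 0.15, 0.021], "roll": 0, "fingers": -1}
    - {"slide": [-0.004, 0.15, 0.021], "roll": 0, "fingers": -1}
    - {"slide": [-0.004, 0.15, 0.021], "roll": 0, "fingers": -1}
    - {"slide": [-0.004, 0.15, 0.021], "roll": 0, "fingers": -1}
    - {"slide": [-0.004, 0.15, 0.021], "roll": 0, "fingers": -1}
    - {"slide": [-0.004, 0.15, 0.021], "roll": 0, "fingers": -1}
    - {"slide": [-0.004, 0.15, 0.021], "roll": 0, "fingers": -1}
    - {"slide": [-0.004, 0.15, 0.021], "roll": 0, "fingers": -1}
    - {"slide": [-0.004, 0.15, 0.021], "roll": 0, "fingers": -1}
    - {"slide": [-0.004, 0.15, 0.021], "roll": 0, "fingers": -1}
    - {"slide": [-0.004, 0.15, 0.021], "roll": 0, "fingers": -1}
    - {"slide": [-0.004, 0.15, 0.021], "roll": 0, "fingers": -1}
    - {"slide": [-0.004, 0.15, 0.021], "roll": 0, "fingers": -1}
    - {"slide": [-0.004, 0.15, 0.021], "roll": 0, "fingers": -1}
    - {"slide": [-0.004, 0.15, 0.021], "roll": 0, "fingers": -1}
    - {"slide": [-0.004, 0.15, 0.021], "roll": 0, "fingers": -1}
    - {"slide": [-0.004, 0.15, 0.021], "roll": 0, "fingers": -1}

```text
t: 9.82
tool_pos: [0.5162, -0.0185, 0.0844]
orientation: [1.183, 1.226, -1.183]
force: [-0.1, -0.6, 0.2]
opening: 0.0004
```

play_rows:
  plan:
    - {"slide": [-0.004, 0.15, 0.021], "roll": 0, "fingers": -1}
    - {"slide": [-0.004, 0.15, 0.021], "roll": 0, "fingers": -1}
    - {"slide": [-0.004, 0.15, 0.021], "roll": 0, "fingers": -1}
    - {"slide": [-0.004, 0.15, 0.021], "roll": 0, "fingers": -1}
    - {"slide": [-0.004, 0.15, 0.021], "roll": 0, "fingers": -1}
    - {"slide": [-0.004, 0.15, 0.021], "roll": 0, "fingers": -1}
    - {"slide": [-0.004, 0.15, 0.021], "roll": 0, "fingers": -1}
    - {"slide": [-0.004, 0.15, 0.021], "roll": 0, "fingers": -1}
    - {"slide": [-0.004, 0.15, 0.021], "roll": 0, "fingers": -1}
    - {"slide": [-0.004, 0.15, 0.021], "roll": 0, "fingers": -1}
    - {"slide": [-0.004, 0.15, 0.021], "roll": 0, "fingers": -1}
    - {"slide": [-0.003, 0.1, 0.014], "roll": 0, "fingers": -1}
    - {"slide": [-0.003, 0.1, 0.014], "roll": 0, "fingers": -1}

```text
t: 11.45
tool_pos: [0.5148, 0.0368, 0.0921]
orientation: [1.183, 1.226, -1.183]
force: [-0.1, -1.8, 1.3]
opening: 0.0003
```

```bash
python3 look.py 5 scene top
```

```text
11.45 [0.51475667 0.03683919 0.09212758] [-0.10547385 -1.79001457  1.33423487] jaw 2.009369947535043
```

View pics/scene5.png

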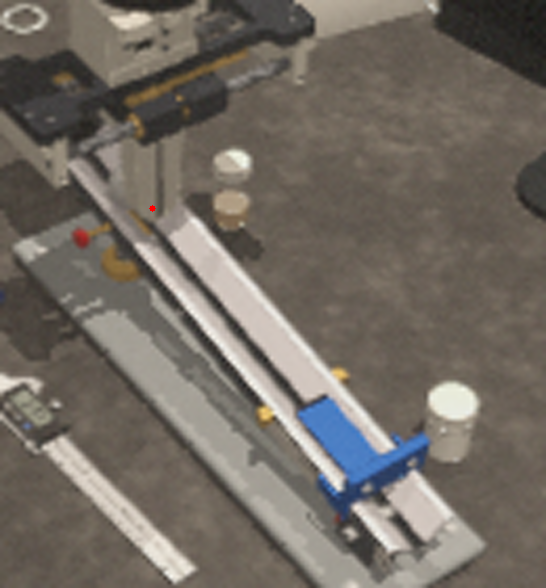

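View pics/top5.png

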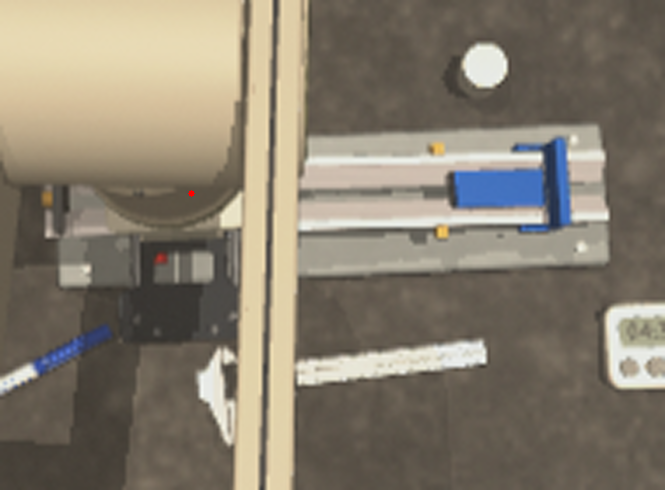

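play_rows:
  plan:
    - {"slide": [-0.003, 0.08, 0.011], "roll": 0, "fingers": -1}
    - {"slide": [-0.003, 0.08, 0.011], "roll": 0, "fingers": -1}
    - {"slide": [-0.003, 0.08, 0.011], "roll": 0, "fingers": -1}
    - {"slide": [-0.003, 0.08, 0.011], "roll": 0, "fingers": -1}
    - {"slide": [-0.003, 0.08, 0.011], "roll": 0, "fingers": -1}
    - {"slide": [-0.003, 0.08, 0.011], "roll": 0, "fingers": -1}
    - {"slide": [-0.003, 0.08, 0.011], "roll": 0, "fingers": -1}
    - {"slide": [-0.003, 0.08, 0.011], "roll": 0, "fingers": -1}
    - {"slide": [-0.003, 0.08, 0.011], "roll": 0, "fingers": -1}
    - {"slide": [-0.003, 0.08, 0.011], "roll": 0, "fingers": -1}

```text
t: 12.8
tool_pos: [0.5138, 0.0609, 0.0954]
orientation: [1.183, 1.226, -1.183]
force: [-0.1, -0.4, 1.1]
opening: 0.0002
```

play_rows:
  plan:
    - {"slide": [-0.001, 0.05, 0.007], "roll": 0, "fingers": -1}
    - {"slide": [-0.001, 0.05, 0.007], "roll": 0, "fingers": -1}
    - {"slide": [-0.001, 0.05, 0.007], "roll": 0, "fingers": -1}
    - {"slide": [-0.001, 0.05, 0.007], "roll": 0, "fingers": -1}
    - {"slide": [-0.001, 0.05, 0.007], "roll": 0, "fingers": -1}
    - {"slide": [0, 0, 0], "roll": 0, "fingers": -1}

```text
t: 13.55
tool_pos: [0.5137, 0.0683, 0.0965]
orientation: [1.183, 1.226, -1.183]
force: [0.1, 0.1, 0.5]
opening: 0.0003
```

play_rows:
  plan:
    - {"slide": [-0.001, 0.04, 0.005], "roll": 0, "fingers": -1}
    - {"slide": [-0.001, 0.04, 0.005], "roll": 0, "fingers": -1}
    - {"slide": [0, 0, 0], "roll": 0, "fingers": -1}

```text
t: 13.92
tool_pos: [0.5137, 0.0706, 0.0968]
orientation: [1.183, 1.225, -1.183]
force: [0.0, -0.3, -0.1]
opening: 0.0004
```

play_rows:
  plan:
    - {"slide": [-0.001, 0.04, 0.005], "roll": 0, "fingers": -1}
    - {"slide": [0, 0, 0], "roll": 0, "fingers": -1}

```text
t: 14.18
tool_pos: [0.5136, 0.0719, 0.0969]
orientation: [1.183, 1.226, -1.183]
force: [0.5, 0.5, -0.3]
opening: 0.0005
```

```bash
python3 look.py 6 scene top
```

```text
14.175 [0.51358822 0.07186366 0.09688631] [ 0.54602394  0.46553686 -0.26669816] jaw 2.0088945271711833
```

View pics/scene6.png

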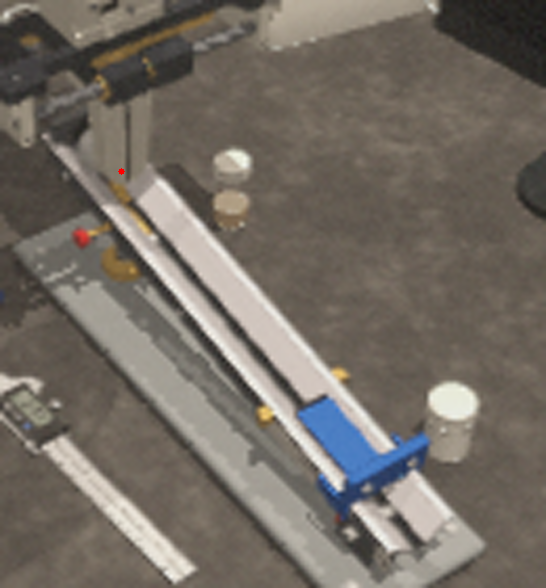

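View pics/top6.png

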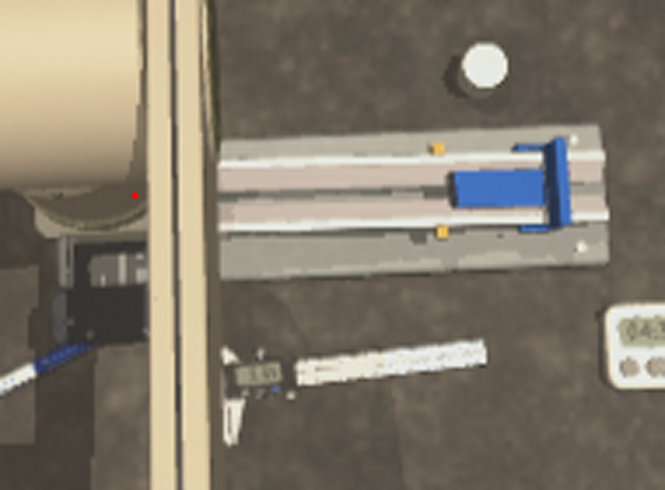

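play_rows:
  plan:
    - {"slide": [-0.001, 0.03, 0.004], "roll": 0, "fingers": -1}
    - {"slide": [0, 0.0, 0], "roll": 0, "fingers": -1}
    - {"slide": [-0.001, 0.03, 0.004], "roll": 0, "fingers": -1}
    - {"slide": [0, 0, 0], "roll": 0, "fingers": -1}

```text
t: 14.78
tool_pos: [0.5136, 0.0736, 0.0971]
orientation: [1.183, 1.226, -1.183]
force: [0.1, -0.6, -0.2]
opening: 0.0002
```

play_rows:
  plan:
    - {"slide": [-0.001, 0.03, 0.004], "roll": 0, "fingers": -1}
    - {"slide": [0, 0.0, 0], "roll": 0, "fingers": -1}

```text
t: 15.02
tool_pos: [0.5135, 0.0745, 0.0973]
orientation: [1.183, 1.226, -1.183]
force: [0.5, 0.3, 0.1]
opening: 0.0004
```

play_rows:
  plan:
    - {"slide": [-0.001, 0.03, 0.004], "roll": 0, "fingers": -1}
    - {"slide": [0, 0.0, 0], "roll": 0, "fingers": -1}

```text
t: 15.28
tool_pos: [0.5135, 0.0753, 0.0974]
orientation: [1.183, 1.225, -1.183]
force: [-0.4, -1.4, 0.7]
opening: 0.0006
```

play_rows:
  plan:
    - {"slide": [0, 0.03, 0.004], "roll": 0, "fingers": -1}
    - {"slide": [0, 0.0, 0], "roll": 0, "fingers": -1}

```text
t: 15.52
tool_pos: [0.5135, 0.0757, 0.0974]
orientation: [1.183, 1.225, -1.184]
force: [0.7, -5.4, -0.3]
opening: 0.0006
```

play_rows:
  plan:
    - {"slide": [0, -0.04, -0.005], "roll": 0, "fingers": -1}
    - {"slide": [0, -0.06, -0.008], "roll": 0, "fingers": -1}
    - {"slide": [0, -0.08, -0.01], "roll": 0, "fingers": -1}
    - {"slide": [0, -0.08, -0.01], "roll": 0, "fingers": -1}
    - {"slide": [0, -0.08, -0.01], "roll": 0, "fingers": -1}
    - {"slide": [0, -0.08, -0.01], "roll": 0, "fingers": -1}
    - {"slide": [0, -0.1, -0.014], "roll": 0, "fingers": -1}
    - {"slide": [0, -0.1, -0.014], "roll": 0, "fingers": -1}
    - {"slide": [0, -0.1, -0.014], "roll": 0, "fingers": -1}
    - {"slide": [0, -0.1, -0.014], "roll": 0, "fingers": -1}

```text
t: 16.77
tool_pos: [0.5135, 0.0515, 0.0942]
orientation: [1.183, 1.226, -1.183]
force: [-0.1, -0.3, 1.1]
opening: 0.0005
```

```bash
python3 look.py 7 scene top
```

```text
16.775 [0.51350041 0.05145476 0.09420689] [-0.08698353 -0.33762693  1.13256008] jaw 2.00471241458184
```

View pics/scene7.png

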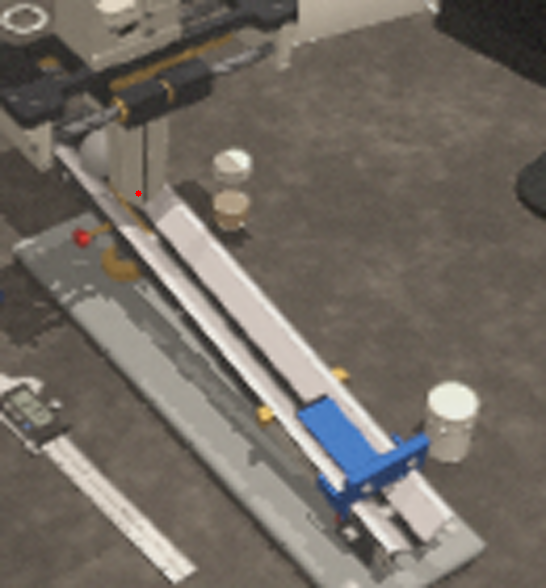

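View pics/top7.png

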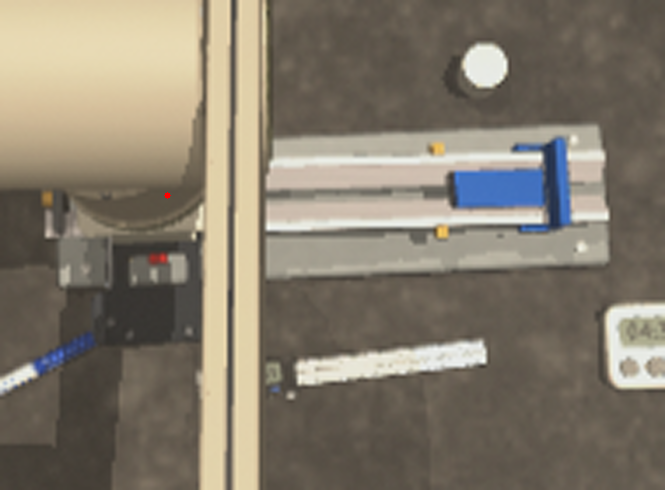

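play_rows:
  plan:
    - {"slide": [0.004, -0.15, -0.021], "roll": 0, "fingers": -1}
    - {"slide": [0.004, -0.15, -0.021], "roll": 0, "fingers": -1}
    - {"slide": [0.006, -0.25, -0.03], "roll": 0, "fingers": -1}
    - {"slide": [0.006, -0.25, -0.03], "roll": 0, "fingers": -1}
    - {"slide": [0.006, -0.25, -0.03], "roll": 0, "fingers": -1}
    - {"slide": [0.006, -0.25, -0.03], "roll": 0, "fingers": -1}
    - {"slide": [0.006, -0.25, -0.03], "roll": 0, "fingers": -1}
    - {"slide": [0.006, -0.25, -0.03], "roll": 0, "fingers": -1}

```text
t: 17.88
tool_pos: [0.5148, -0.0029, 0.0875]
orientation: [1.183, 1.226, -1.183]
force: [0.3, 0.3, -0.5]
opening: 0.0003
```

```bash
python3 look.py 8 scene top
```

```text
17.875 [ 0.51483456 -0.00287053  0.08751421] [ 0.33091245  0.28177717 -0.53007435] jaw 2.0020313602312134
```

View pics/scene8.png

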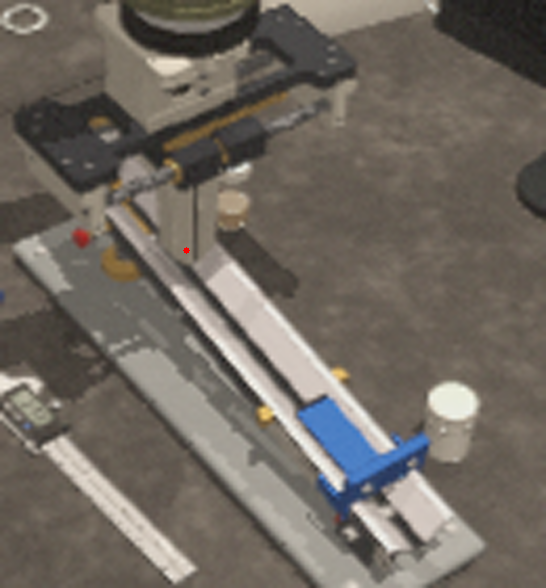

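View pics/top8.png

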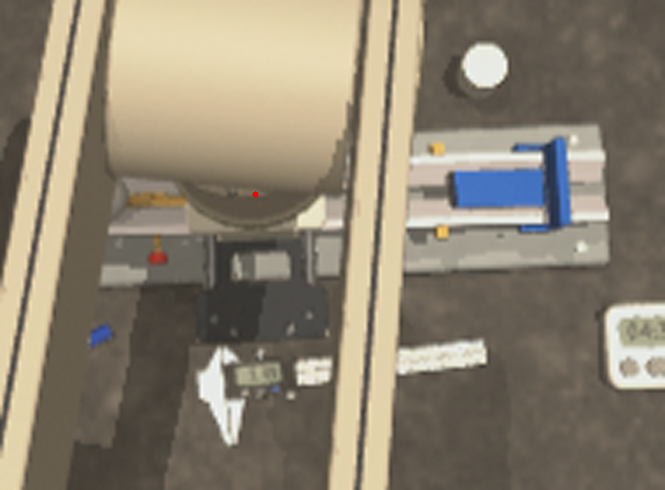

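play_rows:
  plan:
    - {"slide": [0, 0, 0.9], "roll": 0, "fingers": -1}
    - {"slide": [0, -0.2, 0.9], "roll": 0, "fingers": -1}
    - {"slide": [0.03, -0.8, 0], "roll": 0, "fingers": -1}
    - {"slide": [0.03, -0.8, 0], "roll": 0, "fingers": -1}
    - {"slide": [0.03, -0.8, 0], "roll": 0, "fingers": -1}
    - {"slide": [0.03, -0.8, 0], "roll": 0, "fingers": -1}
    - {"slide": [0.03, -0.8, 0], "roll": 0, "fingers": -1}
    - {"slide": [0.03, -0.8, 0], "roll": 0, "fingers": -1}
    - {"slide": [0.03, -0.8, 0], "roll": 0, "fingers": -1}
    - {"slide": [0.03, -0.8, 0], "roll": 0, "fingers": -1}
    - {"slide": [0.03, -0.8, 0], "roll": 0, "fingers": -1}
    - {"slide": [0, 0, 0], "roll": 0, "fingers": -1}
    - {"slide": [0, 0, 0], "roll": 0, "fingers": -1}

```text
t: 19.6
tool_pos: [0.5229, -0.224, 0.1414]
orientation: [1.184, 1.226, -1.184]
force: [0.6, -0.1, -0.1]
opening: 0.0004
```

```bash
python3 look.py 9 scene top
```

```text
19.6 [ 0.5228504  -0.22395627  0.14137846] [ 0.58263752 -0.11480061 -0.13981422] jaw 1.990108110038887
```

View pics/scene9.png

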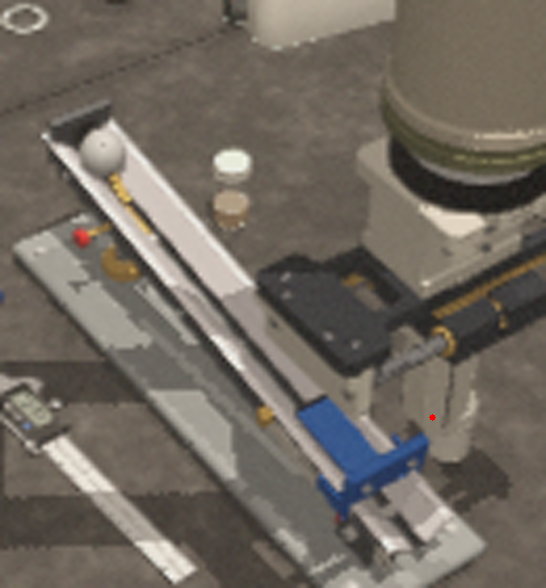

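View pics/top9.png

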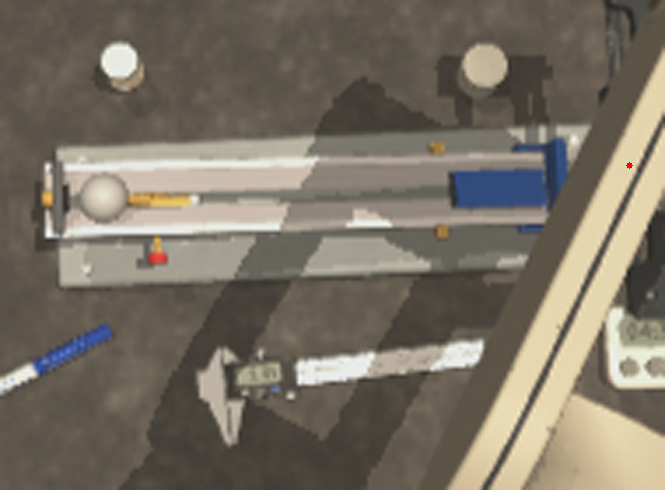

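play_rows:
  plan:
    - {"slide": [0, 0, -0.8], "roll": 0, "fingers": -1}
    - {"slide": [0, 0, -0.8], "roll": 0, "fingers": -1}
    - {"slide": [0, 0, -0.6], "roll": 0, "fingers": -1}
    - {"slide": [0, 0, -0.3], "roll": 0, "fingers": -1}
    - {"slide": [0, 0, 0], "roll": 0, "fingers": -1}
    - {"slide": [0, 0, 0], "roll": 0, "fingers": -1}

```text
t: 20.45
tool_pos: [0.5236, -0.2246, 0.0675]
orientation: [1.183, 1.224, -1.183]
force: [0.2, -0.1, -0.0]
opening: 0.0002
```

```bash
python3 look.py 10 scene
```

```text
20.45 [ 0.52357104 -0.2246498   0.0675488 ] [ 0.24540692 -0.0923387  -0.00752364] jaw 2.0083844770391095
```

View pics/scene10.png

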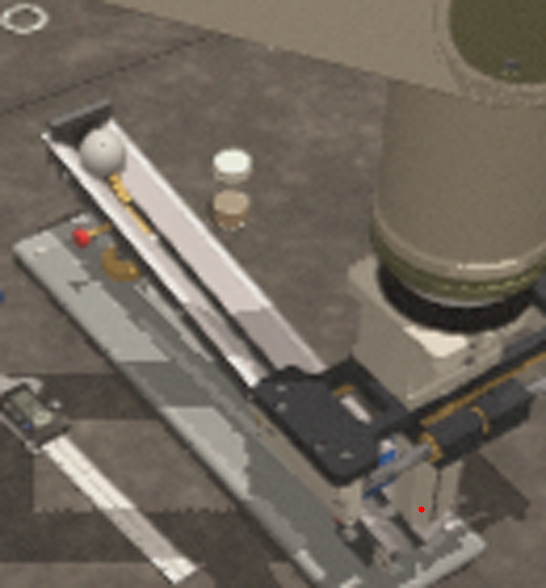

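play_rows:
  plan:
    - {"slide": [-0.003, 0.1, 0], "roll": 0, "fingers": -1}
    - {"slide": [-0.003, 0.1, 0], "roll": 0, "fingers": -1}
    - {"slide": [-0.003, 0.1, 0], "roll": 0, "fingers": -1}
    - {"slide": [-0.003, 0.1, 0], "roll": 0, "fingers": -1}
    - {"slide": [-0.003, 0.1, 0], "roll": 0, "fingers": -1}
    - {"slide": [-0.003, 0.1, 0], "roll": 0, "fingers": -1}
    - {"slide": [-0.003, 0.1, 0], "roll": 0, "fingers": -1}
    - {"slide": [-0.003, 0.1, 0.014], "roll": 0, "fingers": -1}
    - {"slide": [-0.003, 0.1, 0.014], "roll": 0, "fingers": -1}
    - {"slide": [-0.003, 0.1, 0.014], "roll": 0, "fingers": -1}
    - {"slide": [-0.003, 0.1, 0.014], "roll": 0, "fingers": -1}
    - {"slide": [-0.003, 0.1, 0.014], "roll": 0, "fingers": -1}
    - {"slide": [-0.003, 0.1, 0.014], "roll": 0, "fingers": -1}
    - {"slide": [-0.003, 0.1, 0.014], "roll": 0, "fingers": -1}
    - {"slide": [-0.003, 0.1, 0.014], "roll": 0, "fingers": -1}

```text
t: 22.38
tool_pos: [0.5216, -0.1791, 0.07]
orientation: [1.183, 1.226, -1.183]
force: [-0.7, -4.1, 1.1]
opening: 0.0006
```

```bash
python3 look.py 11 scene top
```

```text
22.375 [ 0.52159508 -0.17912561  0.06997781] [-0.74839604 -4.06742614  1.13032405] jaw 2.007038804193589
```

View pics/scene11.png

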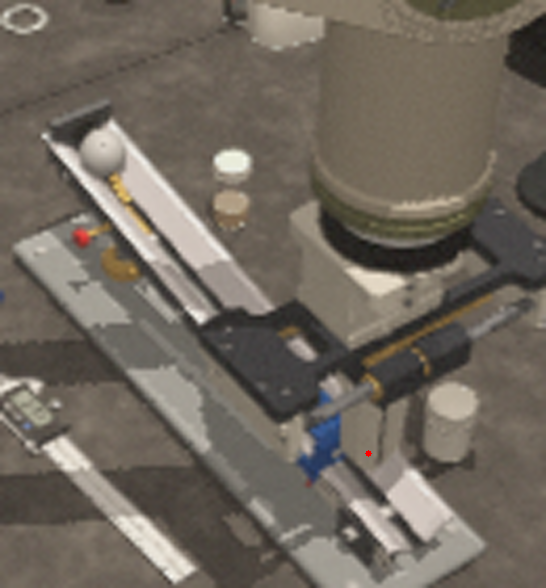

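View pics/top11.png

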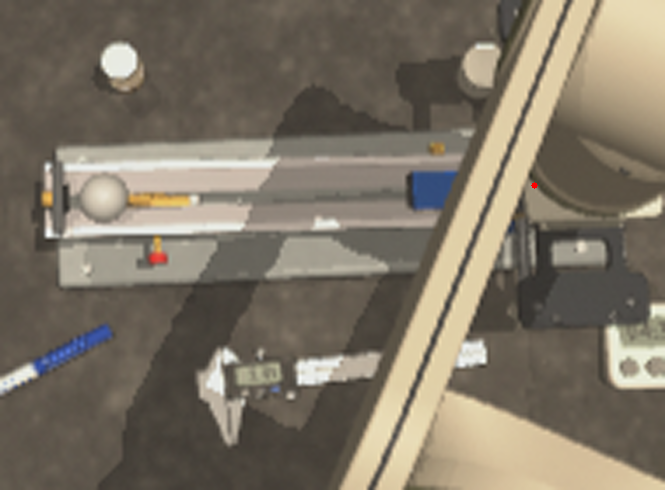

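Sled is moving: its strike edge went from column 450 to 408 in the top zoom, and the ball is held at (104,198). I'll keep pushing toward the stops at about TCP y = -0.163.

play_rows:
  plan:
    - {"slide": [-0.003, 0.08, 0.011], "roll": 0, "fingers": -1}
    - {"slide": [-0.003, 0.08, 0.011], "roll": 0, "fingers": -1}
    - {"slide": [-0.003, 0.08, 0.011], "roll": 0, "fingers": -1}
    - {"slide": [-0.003, 0.08, 0.011], "roll": 0, "fingers": -1}
    - {"slide": [-0.002, 0.05, 0.007], "roll": 0, "fingers": -1}
    - {"slide": [-0.002, 0.05, 0.007], "roll": 0, "fingers": -1}

```text
t: 23.22
tool_pos: [0.5211, -0.1666, 0.0716]
orientation: [1.183, 1.226, -1.183]
force: [1.3, -2.1, -0.8]
opening: 0.0004
```

play_rows:
  plan:
    - {"slide": [-0.001, 0.04, 0.006], "roll": 0, "fingers": -1}
    - {"slide": [-0.001, 0.04, 0.006], "roll": 0, "fingers": -1}
    - {"slide": [0, 0, 0], "roll": 0, "fingers": -1}

```text
t: 23.6
tool_pos: [0.521, -0.1641, 0.072]
orientation: [1.183, 1.226, -1.183]
force: [0.3, -2.5, 0.2]
opening: 0.0005
```

play_rows:
  plan:
    - {"slide": [-0.001, 0.03, 0.004], "roll": 0, "fingers": -1}
    - {"slide": [0, 0, 0], "roll": 0, "fingers": -1}

```text
t: 23.85
tool_pos: [0.521, -0.1634, 0.0721]
orientation: [1.183, 1.226, -1.183]
force: [1.4, -1.7, 0.3]
opening: 0.0007
```

play_rows:
  plan:
    - {"slide": [-0.001, 0.03, 0.004], "roll": 0, "fingers": -1}
    - {"slide": [0, 0, 0], "roll": 0, "fingers": -1}

```text
t: 24.1
tool_pos: [0.521, -0.1625, 0.0723]
orientation: [1.183, 1.226, -1.183]
force: [1.5, -2.6, -0.2]
opening: 0.0006
```

play_rows:
  plan:
    - {"slide": [-0.001, 0.03, 0.004], "roll": 0, "fingers": -1}
    - {"slide": [0, 0, 0], "roll": 0, "fingers": -1}

```text
t: 24.35
tool_pos: [0.5209, -0.1616, 0.0724]
orientation: [1.183, 1.226, -1.183]
force: [0.9, -1.8, -0.5]
opening: 0.0005
```

play_rows:
  plan:
    - {"slide": [-0.001, 0.03, 0.004], "roll": 0, "fingers": -1}
    - {"slide": [0, 0, 0], "roll": 0, "fingers": -1}

```text
t: 24.6
tool_pos: [0.5209, -0.1606, 0.0725]
orientation: [1.183, 1.226, -1.183]
force: [1.3, -1.6, 0.8]
opening: 0.0003
```

play_rows:
  plan:
    - {"slide": [-0.001, 0.03, 0.004], "roll": 0, "fingers": -1}
    - {"slide": [0, 0, 0], "roll": 0, "fingers": -1}

```text
t: 24.85
tool_pos: [0.5209, -0.1604, 0.0726]
orientation: [1.183, 1.225, -1.184]
force: [0.8, -5.3, -1.6]
opening: 0.0003
```

```bash
python3 look.py 12 scene top
```

```text
24.85 [ 0.52090428 -0.16037052  0.07260607] [ 0.82713486 -5.28926786 -1.64701026] jaw 2.0016988127238844
```

View pics/scene12.png

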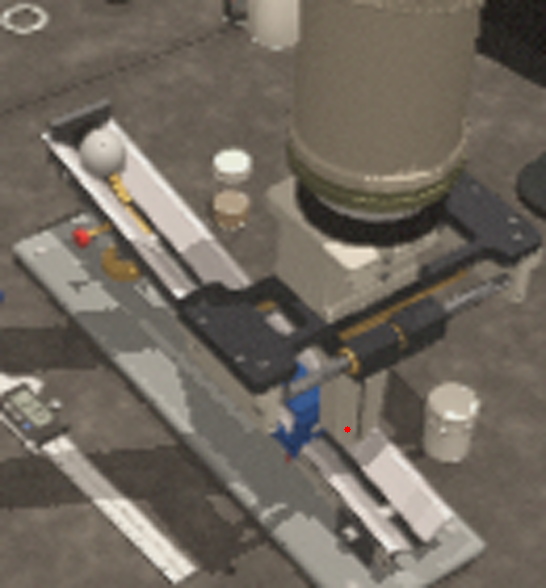

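View pics/top12.png

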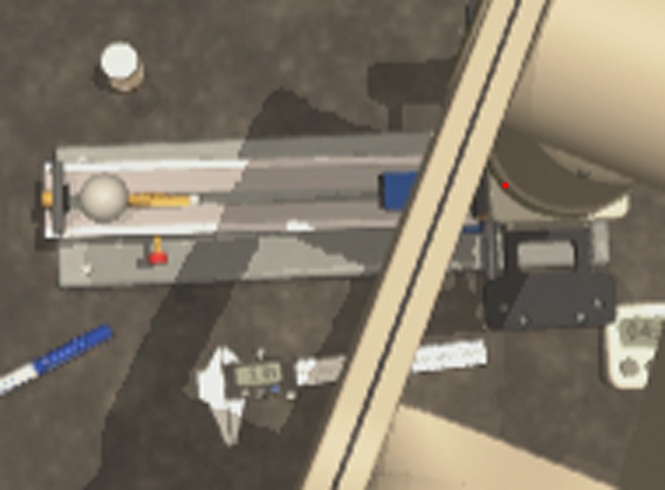

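play_rows:
  plan:
    - {"slide": [0, 0.04, 0.005], "roll": 0, "fingers": -1}
    - {"slide": [0, 0, 0], "roll": 0, "fingers": -1}

```text
t: 25.2
tool_pos: [0.5209, -0.1603, 0.0727]
orientation: [1.182, 1.223, -1.185]
force: [1.7, -9.9, -3.2]
opening: 0.0003
```

Hard stop reached: the force rises to 9.9 N with no further motion. I'll back off and clear the view.

play_rows:
  plan:
    - {"slide": [0, -0.05, -0.005], "roll": 0, "fingers": -1}
    - {"slide": [0, -0.1, -0.014], "roll": 0, "fingers": -1}
    - {"slide": [0, -0.3, -0.03], "roll": 0, "fingers": -1}
    - {"slide": [0, -0.5, 0], "roll": 0, "fingers": -1}
    - {"slide": [0, -0.5, 0], "roll": 0, "fingers": -1}
    - {"slide": [0, -0.2, 0.8], "roll": 0, "fingers": -1}
    - {"slide": [0, 0, 0.9], "roll": 0, "fingers": -1}
    - {"slide": [0, 0, 0.9], "roll": 0, "fingers": -1}
    - {"slide": [-0.3, -0.9, 0.9], "roll": 0, "fingers": -1}
    - {"slide": [-0.3, -0.9, 0], "roll": 0, "fingers": -1}
    - {"slide": [-0.3, -0.9, 0], "roll": 0, "fingers": -1}
    - {"slide": [-0.3, -0.9, 0], "roll": 0, "fingers": -1}
    - {"slide": [-0.3, -0.9, 0], "roll": 0, "fingers": -1}
    - {"slide": [0, 0, 0], "roll": 0, "fingers": -1}

```text
t: 26.95
tool_pos: [0.4748, -0.3455, 0.1762]
orientation: [1.185, 1.224, -1.186]
force: [1.2, -0.6, -0.4]
opening: 0.0007
```

```bash
python3 look.py 13 scene top; python3 - <<'E'
from h import *
q=[.5176,-.0527,.0352]
for n in("ball_center","sled_back"):
    o={}
    for c in("scene","top"):
        m=robot.mark_of(c,n)
        if m:o[c]=m[0]["point"];print(n,c,m[0])
    if len(o)==2:
        x,f=tri(o);R_=np.array([G(q,e)-G(q,[0,0,0]) for e in np.eye(3)]);print(x,R_@(x-G(q,[0,0,0])),f.round(1))
for c in("scene","top"):print(c,"home back pred",proj(c,G(q,[0,-.1,.013])))
E
```

```text
26.95 [ 0.47481675 -0.34552365  0.17622045] [ 1.15834306 -0.57137393 -0.35637508] jaw 1.8262320087085362
ball_center scene {'point': [243.2, 203.2], 'p': 0.57}
ball_center top {'point': [270.3, 207.2], 'p': 0.51}
[0.47093882 0.12414127 0.00535622] [-0.04040875  0.1667708  -0.09484345] [ 28.6  -2.5 -10.3  21.8]
sled_back scene {'point': [344.7, 239.6], 'p': 0.9}
sled_back top {'point': [379.7, 203.4], 'p': 0.59}
[ 0.52007244 -0.15001049  0.07244468] [-0.00095371 -0.096881    0.01006221] [ 0.1 -0.  -0.1  0.1]
scene home back pred [346.13530352 239.61942483]
top home back pred [381.33756724 202.87237113]
```

View pics/scene13.png

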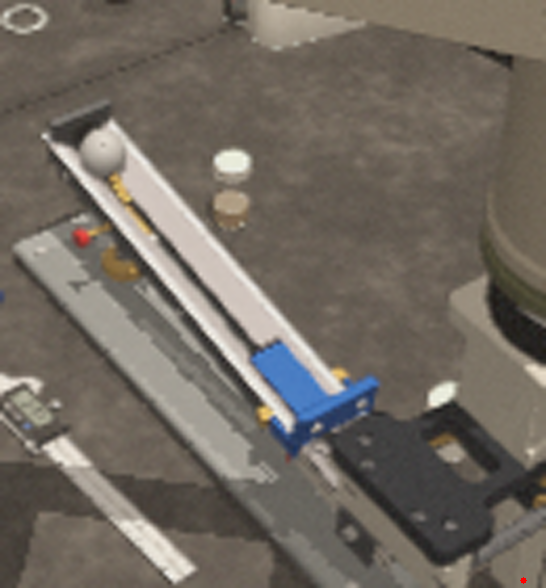

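View pics/top13.png

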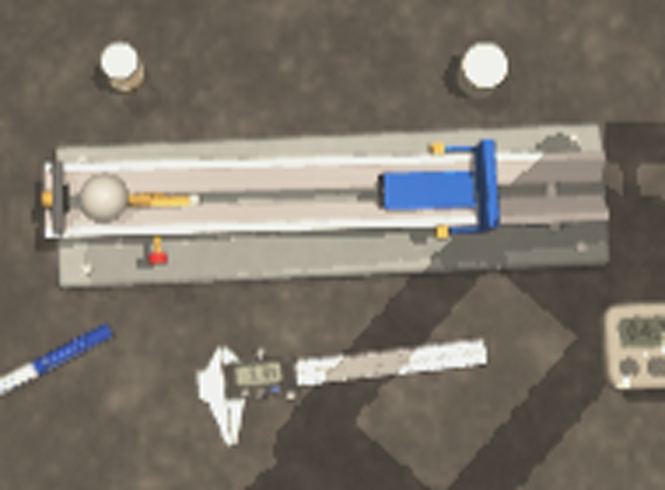

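View pics/raw_top13.png

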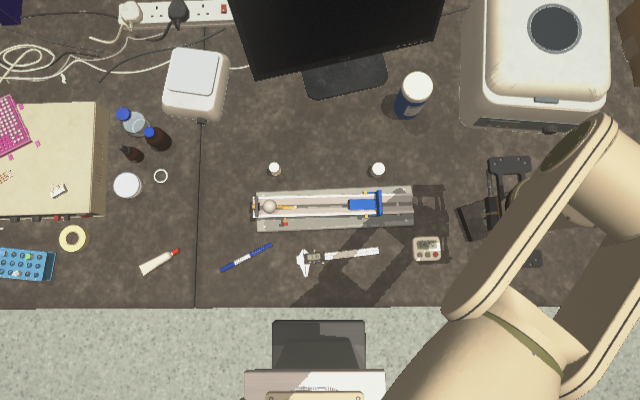

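```bash
python3 - <<'E'
from h import *
q=[.5176,-.0527,.0352]
x,f=tri({"scene":[265+102/4.2,140+152/4.2],"top":[240+104/3.5,150+198/3.5]})
R_=np.array([G(q,e)-G(q,[0,0,0]) for e in np.eye(3)]);print(x,R_@(x-G(q,[0,0,0])),f.round(1))
print(robot.read_state()["force"],robot.read_state()["t"])
robot.close_job()
E
```

```text
[0.51128913 0.09025927 0.10086509] [-0.00127584  0.14516254  0.00465419] [ 0.2 -0.  -0.1  0.1]
[-0.13773492 -0.72759177 -0.80858014] 27.25
the job is handed in; nothing more can be done
```

The track is ready and the job is handed in at about 27 s. The ball is held behind the catch and the blue sled is at its zero stops. I used only the shut fingertips, and nothing was gripped or lifted.

- **Ball:** I rolled it up the gutter past the catch to the end stop, where the push force rose to about 5 N, then backed away slowly. In all later pictures it stays put. My last measurement puts its centre at gutter y = 145 mm, z = 4.7 mm. That is about 14 mm uphill of the catch edge, inside the 12–19 mm band.
- **Sled:** I then pushed it up until it stopped moving, with the force rising to about 10 N. The last pictures show both its arms against the brass stops. Its back measured at y = -97 mm against a nominal -100 mm, within measurement error.
- **Rest of the bench:** the pen, caliper, timer, vial and jar show no visible movement in the last pictures, and the arm stands clear of everything.

**A check that disagreed:** in the last scene picture the network put the ball at pixel (243, 203), a place that did not fit the top view (about 29 px off). I took the ball's pixel positions from the pictures myself, and these agree between both cameras to 0.2 px.

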